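# Select and light the fifth display tier

### The job

Light the fifth tier of the car display from the lighting controller on the shelf: push the pointer of its rotary selector round with a fingertip, click by click, until it rests on the fifth mark (the mark at the anticlockwise stop is the first), and only then press the push button beside it fully down and let it come up again. Push gently with the fingertips or the outside of the fingers, never pinching the selector, and never press the button while the pointer is on another mark. Leave the tray with its car, the traffic cone and the tunnel arch where they stand.

Things in the scene. Friction and masses are not known exactly. Their poses are not given: they have to be found in the camera images.
- controller: lighting controller: flat-topped white case with aluminium face, 130 (x) by 220 (y) by 42 mm high, screwed to the board. Origin: centre of its underside; z up, +x away from its front face, +y to the left of someone facing it along +x. On top: rotary selector (axis at x 0, y +45 mm) and push button (x 0, y -66 mm). Flat screw tabs, 4 mm thick, reach 18 mm past both ends
- selector_scale (a point): point on the case top, on the selector's axis (z 42 mm); axes as the controller's. Around it, 40 to 49 mm out, six fixed black ticks 40 degrees apart, with one to six dots outside them. Seen from above, anticlockwise from the controller's +x, they lie at +100 (first), 60, 20, -20, -60 (fifth) and -100 degrees (sixth): an arc round the far side, the first at the left
- selector (a joint): angle of the pointer knob, rad: 0 on the first mark, growing clockwise from above, 0.698 per click; marks 1 to 6 at 0, 0.698, 1.396, 2.094, 2.793, 3.491; stops 0.08 beyond the ends. Firm detents: 5 to 10 N sideways at 28 mm from the axis takes it over the crest midway between two marks, then it snaps on to the next and stays. It starts on mark 1, 2 or 3, seldom balanced between two
- selector_axis (a point): on the selector's axis at the top of its bar, 69 mm above the board; x axis along the pointer. Black knob, heights above the case top: round skirt radius 27 mm, up to 6.5 mm; upright bar 12 mm thick, up to 27 mm, from 18 mm behind the axis to 31 mm ahead; hub radius 15 mm, up to 25 mm; 7 mm thick nose on to 39 mm, up to 24 mm. White line on top of the pointer half
- selector_tip (a point): the very end of the pointer's nose, 39 mm from the axis, 58.5 mm above the shelf board
- button (a joint): push button of the controller, black round cap of radius 14 mm in an aluminium collar (radius 22 mm, 12 mm high above the case top); value in m, 0 when up, 0.006 when fully down; a spring raises it again; it takes about 5 N to push fully down
- button_top (a point): centre of the top of the button's cap; 64 mm above the shelf board when the button is up (10 mm above its collar), the push is straight down
- tray: loose clear plastic tray, 116 (x) by 76 (y) by 40 mm high, walls 3 mm, standing beyond the controller; origin: centre of its underside. Leave alone
- car: silver die-cast car, 74 (x) by 31 by 24 mm, standing loose in the tray; origin: under its middle, at wheel level. Leave alone
- cone: orange hard silicone traffic cone, square foot 56 mm, 78 mm high, loose at one end of the controller; origin: centre of its underside. Leave alone
- arch: wooden tunnel arch, 92 mm wide (y), 45 mm deep (x), 76 mm high, opening 60 mm wide along x, loose at one end of the controller; origin: centre of its underside. Leave alone

How it is judged (in metres and radians):
On the way, in this order (a step that is already met when the one before it is completed fails the run):
1. the selector has clicked home on the fifth mark (value of joint selector between 2.653 and 2.933 rad), for 0.2 s.
2. the button is pressed down with the selector on the fifth mark (all of step 1 and value of joint button above 0.0048 m), for 0.05 s.
At the end, for the whole second after the job is handed in: The selector rests on the fifth mark (2.793 rad, within 0.14), the button has come up again (under 1 mm down), and the tray, car, cone and arch are within 15 mm of where they stood (all of step 1 and value of joint button below 0.001 m and distance of each of tray, car, cone, arch from where it was at the start of the episode below 0.015 m); the robot touches nothing.
It fails at once if the button is pressed (over 2.5 mm) while the selector is not on the fifth mark (value of joint button above 0.0025 m and (value of joint selector below 2.593 rad or value of joint selector above 2.993 rad)).
It fails at once if the controller is pinched or pushed with more than 30 N (contact force between controller and the fingers above 30 N).
It fails at once if the tray, car, cone or arch is moved by more than 15 mm (distance of any of tray, car, cone, arch from where it was at the start of the episode above 0.015 m).
It also fails if it takes over 64 s, if anything falls off the work surface, if the arm or the gripper's body presses on something with over 40 N, if the wrist force passes 120 N, or if a joint passes its speed limit or range.

### The arm

A 6-joint arm with a two-finger parallel gripper is mounted at the origin on the work surface. World frame = base frame: x ahead of the robot, y to its left, z up, the work surface at z = 0. Lengths are in m, angles in degrees, forces in N, time in s.
With the tool pointing down it reaches from about 0.3 to 0.75 m from the base axis. Payload 8.5 kg.
Tool frame: the origin (TCP) lies at the very end of the fingers, on their centre line; the grasp point (between the pads) lies 19 mm behind it (env.pinch_z is the distance from the TCP to the grasp point, in m); z points along the fingers, y is the line along which they close (so a half turn about z gives the same grasp; the last joint's range is limited). The gripper opens to 85 mm and grips with 20 to 120 N. Pads are 22 mm wide; open, the fingers measure 114 mm over their backs; the gripper's body (76 mm by 85 mm) begins 54 mm behind the grasp point. The pads swing forward as they close: fully open they stand 13 mm farther back than shut.
Start: joints at [50.747, 21.807, 74.336, -0, 83.858, -12.336], TCP at [0.249, 0.49, 0.231] pointing down, gripper open.
Joint ranges: [-178.18, 178.18], [-50.72, 133.34], [12.68, 142.11], [-81.47, 261.47], [9.98, 163.14], [-165.26, 165.26]. Speed limits (degrees/s): [136.94, 136.94, 180, 180, 180, 180].

### API

Orientations are given as a 3x3 rotation matrix whose columns are the frame's x, y, z axes.
In Python, from rig import env, viewer gives the robot as it stands.
- The arm moves only by the tool drive_tool, never from a script. Its argument "series" is a list of rows, each a list of 3 entries, a list of its own where there are three numbers: the shift along the tool's x, y, z in m, then the turn about the tool's z in degrees, then the finger opening in m, from 0 to 0.0854. A call has 1 to 20 rows; each row is the pose to reach, as a shift and turn from the pose commanded when the call began, along the tool's axes at that moment; what a row does not reach only later rows make up. A row lasts 1/10 s, in which the tool goes at most 50 mm and 8.59 degrees, less where a joint would pass 70% of its speed; a pose out of reach is approached as far as the arm can. A call with a gripper value outside its range is refused whole. The fingers move at their own pace and stop on an object; "newtons" is the grip in N (left out, the last holds). Time passes only in rows, so rows that repeat a pose let the fingers close. It gives the time, the measured TCP pose, the force, the opening and the grip force at its end, in the units of the state.
- env.observe(): the state, without advancing time (a new reading comes with each control period).
- viewer.get_image(name): name is "scene" or "top"; returns a dict with "img" (420x560x3 uint8, red, green, blue), "depth" (420x560 float32, m along the optical axis (not along the pixel's ray), 0 where there is no reading), "camera_matrix" (3x3 intrinsics, pixels), "distortion" ([k1, k2, p1, p2, k3] as OpenCV has them; the pictures are not rectified), "rvec" (rotation vector, rad) and "tvec" (3), from world to camera coordinates, as OpenCV has them. Camera axes: x right, y down, z forward; pixel columns grow to the right and rows downward; lengths in m; the calibration is good to about 2 mm. A picture is of the moment at which its call begins.
- env.close_job(): hands the job in; it is judged then, once.
The state is a dict: "time_s": time; "q": joint angles; "qvel": joint speeds; "joint_efforts": joint torques, N m; "position": TCP position; "tool_rot": TCP orientation; "ft_force": force on the tool from outside, world axes, zero at the start; "wrist_torque": the same for the moment, N m; "grip_width": finger opening in m; "gripper_force": force on a finger pad.
Only numpy, scipy, OpenCV 4.12 (cv2) and the standard library are available. Lean on these libraries where they do the work, as an engineer would, in place of code of your own. Each camera call takes 0.05 s, during which the arm holds its last target. There are 200 camera calls.

## Working session

There is one attempt and no reset: what is moved stays moved. The work goes in short steps, Python scripts to look and compute and a tool call to move; the robot and the scene stay as the last step left them, time stands still between calls to the robot, and variables do not carry over. Pictures are saved under pics/ and viewed, at most 12 in all, crops included, and the job is handed in when it is done.

Besides the shell and the picture viewer there is one more tool, called after "Call:" by a JSON object that holds its "api" and its "payload". drive_tool: Moves the arm, as the interface text tells. Its arguments: {"type":"object","properties":{"series":{"type":"array"},"newtons":{"type":"number"}},"required":["series"]}

```bash
mkdir -p pics; cat > h.py <<'E'
import numpy as np, cv2
from rig import env, viewer
def get(n):
    d=viewer.get_image(n); return d
def save(d,f,crop=None,s=1):
    im=d["img"][:,:,::-1]
    if crop: a,b,c,e=crop; im=im[b:e,a:c]
    cv2.imwrite("pics/"+f,cv2.resize(im,None,fx=s,fy=s,interpolation=cv2.INTER_CUBIC))
def ray(d,u,v):
    p=cv2.undistortPoints(np.array([[[u,v]]],float),d["camera_matrix"],d["distortion"])[0,0]
    R=cv2.Rodrigues(d["rvec"])[0]; t=np.ravel(d["tvec"])
    return -R.T@t, R.T@np.array([p[0],p[1],1.])
def atz(d,u,v,z):
    o,r=ray(d,u,v); return o+r*(z-o[2])/r[2]
def dep(d,u,v):
    o,r=ray(d,u,v); return o+r*d["depth"][int(v),int(u)]
def proj(d,P):
    return cv2.projectPoints(np.array(P,float).reshape(-1,3),d["rvec"],d["tvec"],d["camera_matrix"],d["distortion"])[0][:,0]
E
python3 - <<'E'
from h import *
s=env.observe();print(s["position"],s["tool_rot"],s["ft_force"],s["time_s"])
a=get("scene");b=get("top");save(a,"s0.png");save(b,"t0.png")
import pickle;pickle.dump((a,b),open("d0.pkl","wb"))
for d in(a,b):print(ray(d,280,210))
E
```

```text
[0.24879052 0.4901518  0.23069065] [[-8.91664195e-01  4.52696386e-01 -9.71989828e-04]
 [ 4.52697312e-01  8.91663458e-01 -1.19233648e-03]
 [ 3.26921394e-04 -1.50318093e-03 -9.99998817e-01]] [ 0.22447079 -0.33275099 -0.14561108] 0.0
(array([ 0.97903629, -0.33725269,  0.71692783]), array([-0.45774694,  0.46933326, -0.7551619 ]))
(array([0.55895817, 0.06445112, 1.08465302]), array([ 0.08256775,  0.0254393 , -0.99648331]))
```

View pics/s0.png

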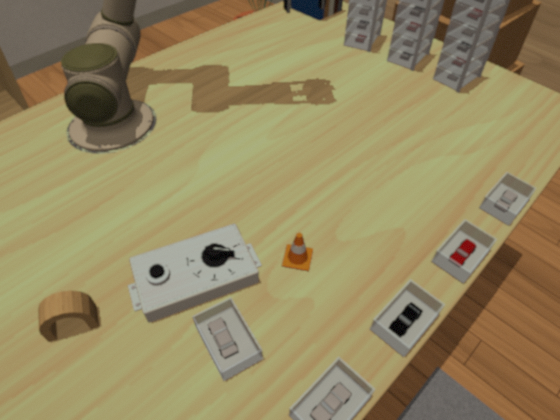

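View pics/t0.png

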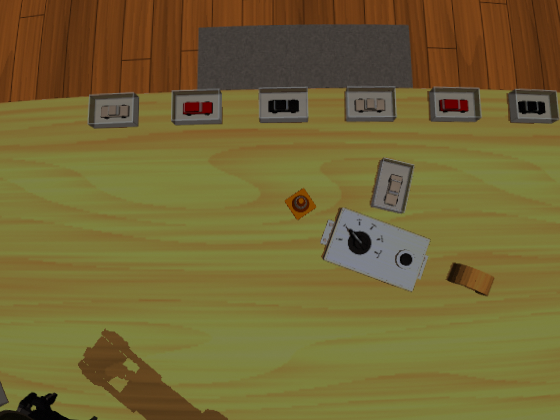

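The scene and top views show the controller near (378,248) in the top view, knob at (360,242), button at (405,259). The cone stands at its left end, the arch to the right and the tray beyond it.

```bash
python3 - <<'E'
from h import *
import pickle;a,b=pickle.load(open("d0.pkl","rb"))
A=cv2.resize(a["img"][215:315,120:280,::-1],None,fx=4.7,fy=4.7,interpolation=cv2.INTER_CUBIC)
B=cv2.resize(b["img"][195:300,310:440,::-1],None,fx=5.7,fy=5.7,interpolation=cv2.INTER_CUBIC)
cv2.imwrite("pics/t1.png",B)
# board height, depth check
for p in[(200,250),(250,300),(300,150)]:print(dep(b,*p))
k=dep(b,360,242);print(k,atz(b,360,242,.069),atz(b,405,259,.064))
# case top segmentation in top view
im=b["img"].astype(int);m=((im.min(2)>110)).astype(np.uint8);m[:, :318]=0;m[:, 440:]=0;m[:205]=0;m[300:]=0
n,l,st,c=cv2.connectedComponentsWithStats(m);i=1+st[1:,4].argmax();print(st[i])
cn=cv2.findContours((l==i).astype(np.uint8),0,2)[0];print(cv2.minAreaRect(max(cn,key=cv2.contourArea)))
E
```

```text
[ 0.555898    0.28510424 -0.00074118]
[ 0.43575285  0.16645408 -0.00182307]
[0.7927152  0.04198702 0.00385041]
[ 0.56881062 -0.08693024  0.06942359] [ 0.56881473 -0.08699341  0.069     ] [ 0.52875588 -0.18898248  0.064     ]
[ 325  208  104   83 4228]
((378.8307189941406, 249.74221801757812), (96.62899017333984, 54.37500762939453), 19.832128524780273)
```

View pics/t1.png

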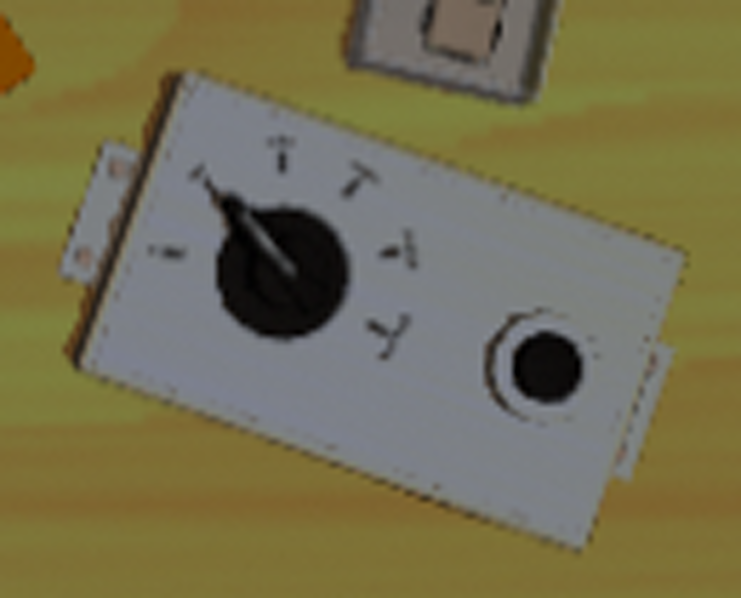

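```bash
cat >> h.py <<'E'
def rel(P,yaw):  # row to move TCP to P with tool-x heading yaw(deg), from the measured pose
    s=env.observe();R=np.array(s["tool_rot"]);d=R.T@(np.array(P)-s["position"])
    h=np.degrees(np.arctan2(R[1,0],R[0,0]))
    return np.round(d,4),round((h-yaw+180)%360-180,1)
E
python3 - <<'E'
from h import *
import pickle;a,b=pickle.load(open("d0.pkl","rb"))
C=[atz(b,u/5.7+310,v/5.7+195,.042)[:2] for u,v in[(180,72),(685,255),(580,550),(80,368)]]
C=np.array(C);print(C.round(4));c=C.mean(0)
e=(C[0]-C[1]+C[3]-C[2]);phi=np.arctan2(e[1],e[0])-np.pi/2
print("c",c,"phi",np.degrees(phi),[np.linalg.norm(C[i]-C[(i+1)%4]) for i in range(4)])
R=np.array([[np.cos(phi),-np.sin(phi)],[np.sin(phi),np.cos(phi)]])
print("sel",c+R@[0,.045],"but",c+R@[0,-.066])
print("seen knob",atz(b,282/5.7+310,272/5.7+195,.0485),"but",atz(b,547/5.7+310,367/5.7+195,.064))
print("tip ",atz(b,222/5.7+310,198/5.7+195,.067))
print("cone top",atz(b,300,202,.078),"px of axis in scene",proj(a,[*(c+R@[0,.045]),.069]),proj(a,[*(c+R@[0,-.066]),.064]))
E
```

```text
[[ 0.6486 -0.0504]
 [ 0.5712 -0.255 ]
 [ 0.4532 -0.2086]
 [ 0.5304 -0.0078]]
c [ 0.55086712 -0.13047342] phi -20.884072529950426 [np.float64(0.2187753045728879), np.float64(0.12680144017534897), np.float64(0.21517020595224867), np.float64(0.12566636142263918)]
sel [ 0.56690864 -0.08842976] but [ 0.52733955 -0.19213746]
seen knob [ 0.56739995 -0.08880841  0.0485    ] but [ 0.52784028 -0.19117129  0.064     ]
tip  [ 0.59665513 -0.06309171  0.067     ]
cone top [0.65948011 0.04555607 0.078     ] px of axis in scene [[214.730967   247.75294598]] [[157.17672877 269.0318441 ]]
```

```bash
cat >> h.py <<'E'
K=np.array([.567,-.0885])
def pt(a,off,z,r=.031):  # pusher face at pointer angle a, off= TCP sideways offset
    t=np.radians(a);return [*(K+r*np.array([np.cos(t),np.sin(t)])+off*np.array([-np.sin(t),np.cos(t)])),z]
E
python3 -c "
from h import *
print(rel(pt(39,.030,.14),129))"
```

```text
(array([-0.531 , -0.3313,  0.0911]), np.float64(24.1))
```

Call:
{"api": "drive_tool", "payload": {"series": [[[-0.1, -0.06, 0], 5, 0], [[-0.25, -0.15, 0], 12, 0], [[-0.4, -0.25, 0.0], 20, 0], [[-0.531, -0.331, 0.03], 24.1, 0], [[-0.531, -0.331, 0.06], 24.1, 0], [[-0.531, -0.331, 0.091], 24.1, 0], [[-0.531, -0.331, 0.091], 24.1, 0], [[-0.531, -0.331, 0.091], 24.1, 0], [[-0.531, -0.331, 0.091], 24.1, 0], [[-0.531, -0.331, 0.091], 24.1, 0], [[-0.531, -0.331, 0.091], 24.1, 0], [[-0.531, -0.331, 0.091], 24.1, 0], [[-0.531, -0.331, 0.091], 24.1, 0], [[-0.531, -0.331, 0.091], 24.1, 0], [[-0.531, -0.331, 0.091], 24.1, 0], [[-0.531, -0.331, 0.091], 24.1, 0], [[-0.531, -0.331, 0.091], 24.1, 0], [[-0.531, -0.331, 0.091], 24.1, 0], [[-0.531, -0.331, 0.091], 24.1, 0]], "newtons": 40}}

```text
time_s: 2.0
position: [0.5725, -0.0445, 0.1406]
tool_rot: [[-0.63, 0.777, 0.0], [0.777, 0.63, -0.0], [-0.0, 0.0, -1.0]]
ft_force: [-0.4, -0.2, 0.0]
grip_width: 0.0004
gripper_force: 0.0
```

```bash
python3 -c "
from h import *
s=env.observe();print(s['position'],s['ft_force'],s['grip_width'],s['q'])
print(rel(pt(39,.030,.055),129),rel(pt(39,.017,.055),129))
a=get('scene');save(a,'s2.png',(110,150,310,310),3.7)
print(proj(a,s['position'])) "
```

```text
[ 0.5724746  -0.04451758  0.14063903] [-0.40513045 -0.16148697  0.04177909] 0.0003592290125937927 [-1.62555666e+01  2.87003163e+01  7.86779141e+01  2.45164393e-03
  7.26004248e+01 -5.52864470e+01]
(array([-0.0007, -0.001 ,  0.0856]), np.float64(0.0)) (array([-0.0137, -0.001 ,  0.0856]), np.float64(0.0))
[[231.56039393 212.07076212]]
```

View pics/s2.png

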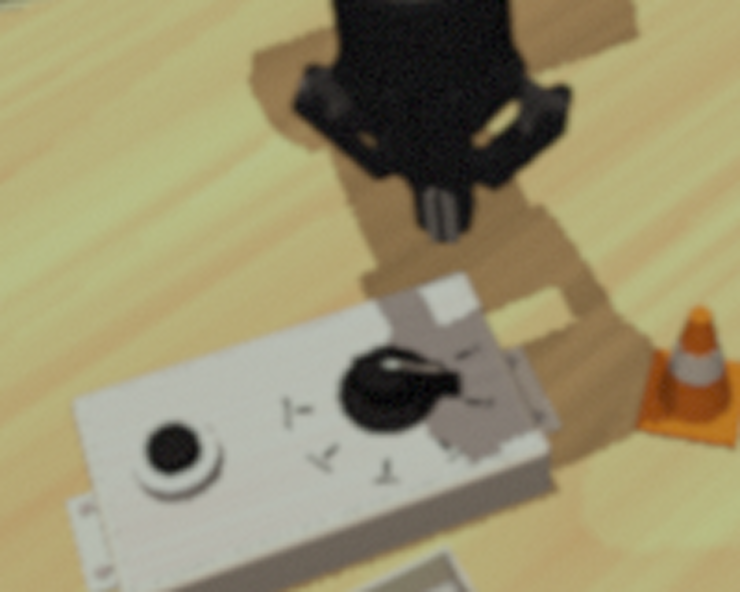

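The closed fingertips hang at about (440,235) in the crop, on the anticlockwise side of the pointer (nose at (460,383)), clear of the cone. Descending.

Call:
{"api": "drive_tool", "payload": {"series": [[[0, -0.001, 0.03], 0, 0], [[0, -0.001, 0.06], 0, 0], [[0, -0.001, 0.0856], 0, 0], [[0, -0.001, 0.0856], 0, 0], [[-0.005, -0.001, 0.0856], 0, 0], [[-0.008, -0.001, 0.0856], 0, 0], [[-0.011, -0.001, 0.0856], 0, 0], [[-0.011, -0.001, 0.0856], 0, 0]]}}

```text
time_s: 2.85
position: [0.5794, -0.0548, 0.0556]
tool_rot: [[-0.629, 0.778, 0.002], [0.778, 0.629, -0.001], [-0.002, 0.001, -1.0]]
ft_force: [-0.9, 0.6, -0.4]
grip_width: -0.0004
gripper_force: 0.0
```

```bash
python3 -c "
from h import *
s=env.observe();print(s['position'],s['ft_force'])
for a in range(39,-81,-5): print(a,*rel(pt(a,.017,.055),a+90))
b=get('top');save(b,'t2.png',(300,190,440,300),5.7)"
```

```text
[ 0.57940865 -0.05482409  0.0556399 ] [-0.87533873  0.62597596 -0.41590685]
39 [-0.0014  0.0002  0.0006] -0.0
34 [-0.0041  0.0015  0.0006] 5.0
29 [-0.007   0.0026  0.0007] 10.0
24 [-0.01    0.0035  0.0007] 15.0
19 [-0.013   0.0041  0.0007] 20.0
14 [-0.0161  0.0045  0.0007] 25.0
9 [-0.0191  0.0045  0.0007] 30.0
4 [-0.0222  0.0043  0.0007] 35.0
-1 [-0.0253  0.0039  0.0007] 40.0
-6 [-0.0283  0.0031  0.0007] 45.0
-11 [-0.0312  0.0021  0.0007] 50.0
-16 [-0.034   0.0009  0.0007] 55.0
-21 [-0.0367 -0.0006  0.0007] 60.0
-26 [-0.0393 -0.0023  0.0007] 65.0
-31 [-0.0417 -0.0042  0.0007] 70.0
-36 [-0.0439 -0.0064  0.0007] 75.0
-41 [-0.0459 -0.0087  0.0007] 80.0
-46 [-0.0478 -0.0112  0.0007] 85.0
-51 [-0.0494 -0.0138  0.0007] 90.0
-56 [-0.0507 -0.0166  0.0007] 95.0
-61 [-0.0519 -0.0194  0.0007] 100.0
-66 [-0.0527 -0.0224  0.0007] 105.0
-71 [-0.0533 -0.0254  0.0007] 110.0
-76 [-0.0537 -0.0285  0.0007] 115.0
```

View pics/t2.png

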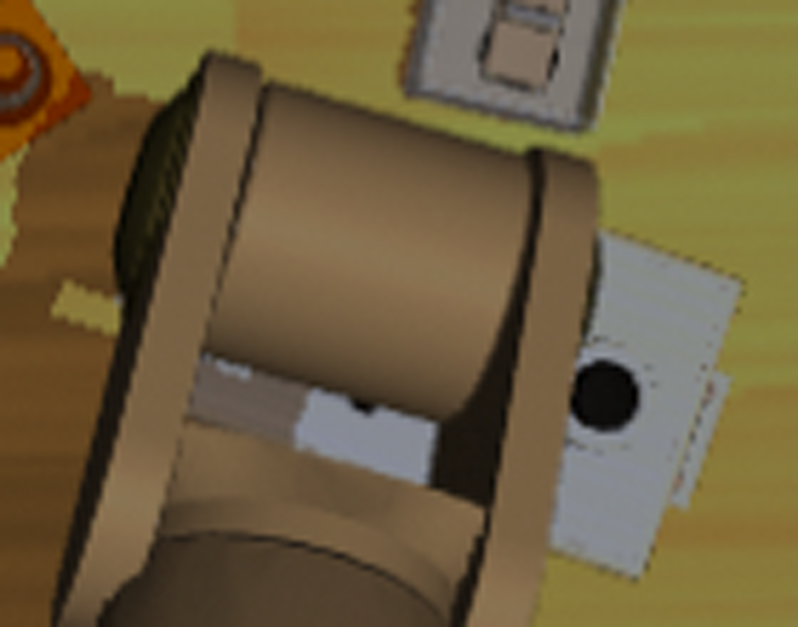

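The top view is blocked by the wrist, so I'll use the scene camera. First click, slowly.

Call:
{"api": "drive_tool", "payload": {"series": [[[-0.0014, 0, 0.0006], 0, 0], [[-0.0027, 0.0008, 0.0006], 2.5, 0], [[-0.0041, 0.0015, 0.0006], 5, 0], [[-0.0055, 0.002, 0.0006], 7.5, 0], [[-0.007, 0.0026, 0.0006], 10, 0], [[-0.0085, 0.003, 0.0006], 12.5, 0], [[-0.01, 0.0035, 0.0006], 15, 0], [[-0.01, 0.0035, 0.0006], 15, 0]]}}

```text
time_s: 3.7
position: [0.5868, -0.0585, 0.0541]
tool_rot: [[-0.406, 0.914, -0.002], [0.914, 0.406, 0.002], [0.003, -0.001, -1.0]]
ft_force: [-3.2, 5.5, 3.3]
grip_width: -0.0
gripper_force: 3.3
```

```bash
python3 -c "
from h import *
a=get('scene');save(a,'s3.png',(110,190,310,310),3.7)
for x in range(19,-30,-5): print(x,*rel(pt(x,.017,.055),x+90))"
```

```text
19 [-0.005   0.0021 -0.001 ] 5.0
14 [-0.0079  0.0032 -0.001 ] 10.0
9 [-0.0109  0.004  -0.001 ] 15.0
4 [-0.0139  0.0046 -0.001 ] 20.0
-1 [-0.017  0.005 -0.001] 25.0
-6 [-0.02   0.005 -0.001] 30.0
-11 [-0.0231  0.0048 -0.001 ] 35.0
-16 [-0.0262  0.0044 -0.001 ] 40.0
-21 [-0.0292  0.0036 -0.001 ] 45.0
-26 [-0.0321  0.0027 -0.0011] 50.0
```

View pics/s3.png

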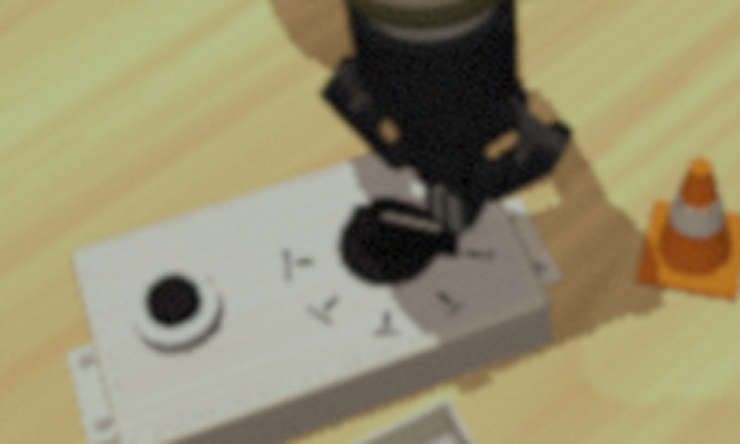

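The pointer side bears on the fingertip at about (445,215), at some 6 N; it is not yet over the crest. Continuing.

Call:
{"api": "drive_tool", "payload": {"series": [[[-0.0014, 0.0007, 0], 2.5, 0], [[-0.0027, 0.0013, 0], 5, 0], [[-0.0042, 0.0019, 0], 7.5, 0], [[-0.0056, 0.0024, 0], 10, 0], [[-0.0071, 0.0029, 0], 12.5, 0], [[-0.0086, 0.0033, 0], 15, 0], [[-0.0101, 0.0036, 0], 17.5, 0], [[-0.0116, 0.0039, 0], 20, 0], [[-0.0116, 0.0039, 0], 20, 0]]}}

```text
time_s: 4.65
position: [0.5961, -0.0689, 0.0542]
tool_rot: [[-0.069, 0.998, 0.0], [0.998, 0.069, -0.0], [-0.0, 0.0, -1.0]]
ft_force: [-0.3, 0.2, -0.4]
grip_width: 0.0001
gripper_force: 0.0
```

```bash
python3 -c "
from h import *
a=get('scene');save(a,'s4.png',(110,190,310,310),3.7)
print(rel(pt(4,.017,.055),94))"
```

```text
(array([-0.0005,  0.0007, -0.0008]), np.float64(0.0))
```

View pics/s4.png

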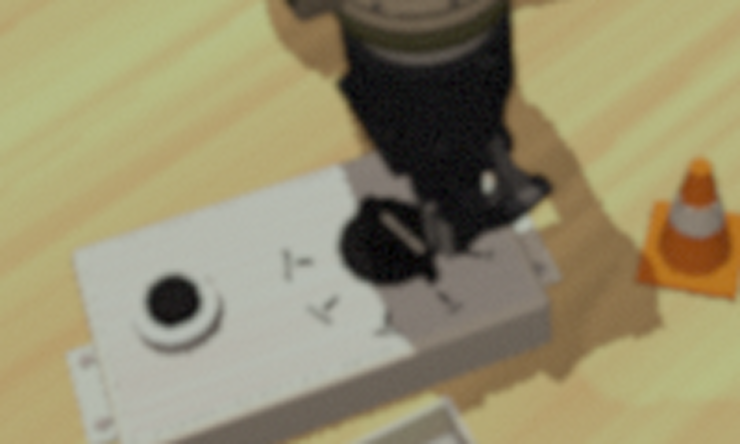

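The pointer now rests on mark 3 (nose at (432,275), aimed at the tick at (448,300)), with no force. Next click.

Call:
{"api": "drive_tool", "payload": {"series": [[[-0.0027, 0.0013, 0], 5, 0], [[-0.0042, 0.0019, 0], 7.5, 0], [[-0.0056, 0.0024, 0], 10, 0], [[-0.0071, 0.0029, 0], 12.5, 0], [[-0.0086, 0.0033, 0], 15, 0], [[-0.0101, 0.0036, 0], 17.5, 0], [[-0.0116, 0.0039, 0], 20, 0], [[-0.0132, 0.0041, 0], 22.5, 0], [[-0.0147, 0.0043, 0], 25, 0], [[-0.0162, 0.0043, 0], 27.5, 0], [[-0.0177, 0.0043, 0], 30, 0], [[-0.0193, 0.0042, 0], 32.5, 0], [[-0.0208, 0.0041, 0], 35, 0], [[-0.0224, 0.0039, 0], 37.5, 0], [[-0.0239, 0.0037, 0], 40, 0], [[-0.0239, 0.0037, 0], 40, 0]]}}

```text
time_s: 6.3
position: [0.6013, -0.0925, 0.0541]
tool_rot: [[0.588, 0.809, -0.0], [0.809, -0.588, 0.0], [-0.0, -0.0, -1.0]]
ft_force: [-0.3, 0.5, -0.2]
grip_width: 0.0001
gripper_force: 0.0
```

```bash
python3 -c "
from h import *
a=get('scene');save(a,'s5.png',(110,190,310,310),3.7)
print(rel(pt(-36,.017,.055),54))"
```

```text
(array([-0.    ,  0.0009, -0.0008]), np.float64(0.1))
```

View pics/s5.png

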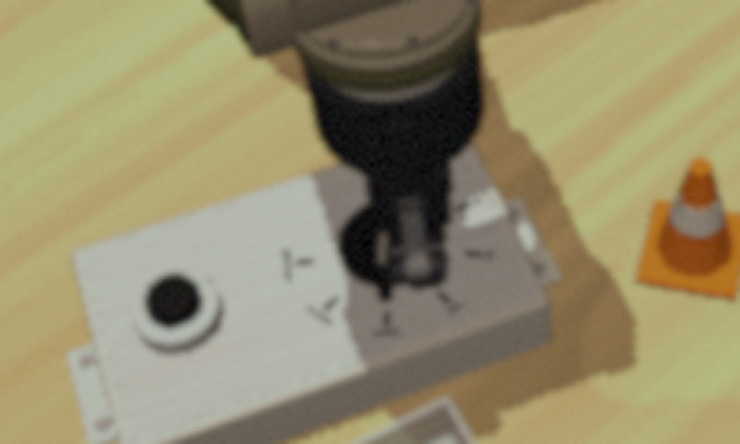

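The pointer is on mark 4 (nose at (385,298), tick at (387,320)). The last click is the same motion.

Call:
{"api": "drive_tool", "payload": {"series": [[[-0.0027, 0.0013, 0], 5, 0], [[-0.0042, 0.0019, 0], 7.5, 0], [[-0.0056, 0.0024, 0], 10, 0], [[-0.0071, 0.0029, 0], 12.5, 0], [[-0.0086, 0.0033, 0], 15, 0], [[-0.0101, 0.0036, 0], 17.5, 0], [[-0.0116, 0.0039, 0], 20, 0], [[-0.0132, 0.0041, 0], 22.5, 0], [[-0.0147, 0.0043, 0], 25, 0], [[-0.0162, 0.0043, 0], 27.5, 0], [[-0.0177, 0.0043, 0], 30, 0], [[-0.0193, 0.0042, 0], 32.5, 0], [[-0.0208, 0.0041, 0], 35, 0], [[-0.0224, 0.0039, 0], 37.5, 0], [[-0.0239, 0.0037, 0], 40, 0], [[-0.0239, 0.0037, 0], 40, 0]]}}

```text
time_s: 7.95
position: [0.5902, -0.1139, 0.0542]
tool_rot: [[0.97, 0.243, -0.0], [0.243, -0.97, 0.0], [-0.0, -0.0, -1.0]]
ft_force: [0.1, -0.2, 0.5]
grip_width: -0.0002
gripper_force: 0.0
```

Call:
{"api": "drive_tool", "payload": {"series": [[[0.006, 0, 0], 0, 0], [[0.01, 0, 0], 0, 0], [[0.01, 0, -0.04], 0, 0], [[0.01, 0, -0.07], 0, 0], [[0.01, 0, -0.07], 0, 0], [[0.01, 0, -0.07], 0, 0]]}}

```text
time_s: 8.55
position: [0.6003, -0.1114, 0.1243]
tool_rot: [[0.97, 0.243, 0.001], [0.243, -0.97, -0.0], [0.001, 0.0, -1.0]]
ft_force: [-0.4, -0.6, -0.9]
grip_width: -0.0004
gripper_force: 0.0
```

```bash
python3 -c "
from h import *
a=get('scene');save(a,'s6.png',(110,190,310,310),3.7)
print(rel([.5276,-.1915,.085],10))"
```

```text
(array([-0.0895,  0.0604,  0.0384]), np.float64(4.0))
```

View pics/s6.png

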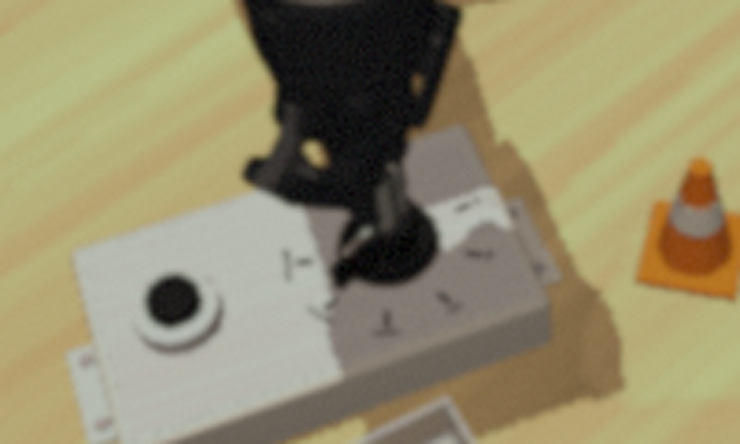

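Check the pointer numerically, then press.

```bash
python3 -c "
from h import *
a=get('scene')
for x in(-41,-81,-101,-121):
  t=np.radians(x);d=np.array([np.cos(t),np.sin(t)])
  print(x,((proj(a,[[*(K+.039*d),.06],[*(K+.028*d),.069],[*(K+.005*d),.069]])-[110,190])*3.7).round(0).tolist())
print(env.observe()['ft_force'])"
```

```text
-41 [[387.0, 288.0], [386.0, 260.0], [387.0, 222.0]]
-81 [[337.0, 275.0], [350.0, 251.0], [381.0, 220.0]]
-101 [[321.0, 259.0], [338.0, 239.0], [379.0, 218.0]]
-121 [[313.0, 239.0], [332.0, 224.0], [378.0, 216.0]]
[ 0.40193179  0.96102823 -1.37197521]
```

Call:
{"api": "drive_tool", "payload": {"series": [[[-0.04, 0.03, 0.0], 0, 0], [[-0.0895, 0.0604, 0.0], 4, 0], [[-0.0895, 0.0604, 0.02], 4, 0], [[-0.0895, 0.0604, 0.0384], 4, 0], [[-0.0895, 0.0604, 0.0384], 4, 0], [[-0.0895, 0.0604, 0.0384], 4, 0]]}}

```text
time_s: 9.25
position: [0.5278, -0.1916, 0.0853]
tool_rot: [[0.985, 0.174, -0.001], [0.174, -0.985, 0.001], [-0.001, -0.001, -1.0]]
ft_force: [0.1, -0.3, 0.3]
grip_width: -0.0001
gripper_force: 0.0
```

```bash
python3 -c "
from h import *
print(rel([.5276,-.1915,.058],10))
a=get('scene');save(a,'s7.png',(110,190,310,310),3.7)"
```

```text
(array([-0.0001, -0.0001,  0.0273]), np.float64(0.0))
```

View pics/s7.png

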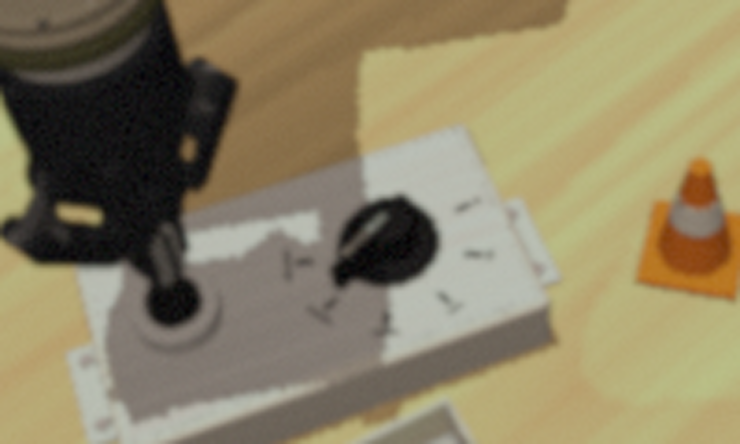

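The pointer nose at (340,278) matches mark 5, and the fingertip hangs over the button at (172,280). Pressing.

Call:
{"api": "drive_tool", "payload": {"series": [[[0, 0, 0.012], 0, 0], [[0, 0, 0.018], 0, 0], [[0, 0, 0.021], 0, 0], [[0, 0, 0.023], 0, 0], [[0, 0, 0.025], 0, 0], [[0, 0, 0.027], 0, 0], [[0, 0, 0.028], 0, 0], [[0, 0, 0.028], 0, 0], [[0, 0, 0.028], 0, 0]]}}

```text
time_s: 10.2
position: [0.5277, -0.1916, 0.0581]
tool_rot: [[0.985, 0.173, 0.0], [0.173, -0.985, 0.0], [0.0, -0.0, -1.0]]
ft_force: [-1.9, 2.3, 5.0]
grip_width: -0.0003
gripper_force: 2.8
```

Call:
{"api": "drive_tool", "payload": {"series": [[[0, 0, 0.0005], 0, 0], [[0, 0, 0.001], 0, 0], [[0, 0, 0.0015], 0, 0], [[0, 0, 0.0015], 0, 0], [[0, 0, 0.0015], 0, 0]]}}

```text
time_s: 10.7
position: [0.5278, -0.1916, 0.0578]
tool_rot: [[0.985, 0.174, 0.001], [0.174, -0.985, -0.0], [0.001, 0.001, -1.0]]
ft_force: [-5.6, 5.7, 17.2]
grip_width: -0.0001
gripper_force: 8.6
```

The force rose to 17 N with hardly any further travel, so the button is at its stop. Lifting away.

Call:
{"api": "drive_tool", "payload": {"series": [[[0, 0, -0.005], 0, 0], [[0, 0, -0.02], 0, 0], [[0, 0, -0.06], 0, 0], [[0, 0, -0.1], 0, 0], [[-0.04, 0, -0.12], 0, 0], [[-0.08, 0, -0.12], 0, 0], [[-0.08, 0, -0.12], 0, 0], [[-0.08, 0, -0.12], 0, 0], [[-0.08, 0, -0.12], 0, 0]]}}

```text
time_s: 11.6
position: [0.4497, -0.2059, 0.1762]
tool_rot: [[0.985, 0.173, 0.001], [0.173, -0.985, -0.0], [0.001, 0.0, -1.0]]
ft_force: [-0.2, -0.5, -0.2]
grip_width: 0.0001
gripper_force: 0.0
```

```bash
python3 -c "
from h import *
s=env.observe();print(s['position'],s['ft_force'])
a=get('scene');save(a,'s8.png',(30,190,310,390),2.8)"
```

```text
[ 0.44971669 -0.20591864  0.17616263] [-0.17321866 -0.53630336 -0.18907505]
```

View pics/s8.png

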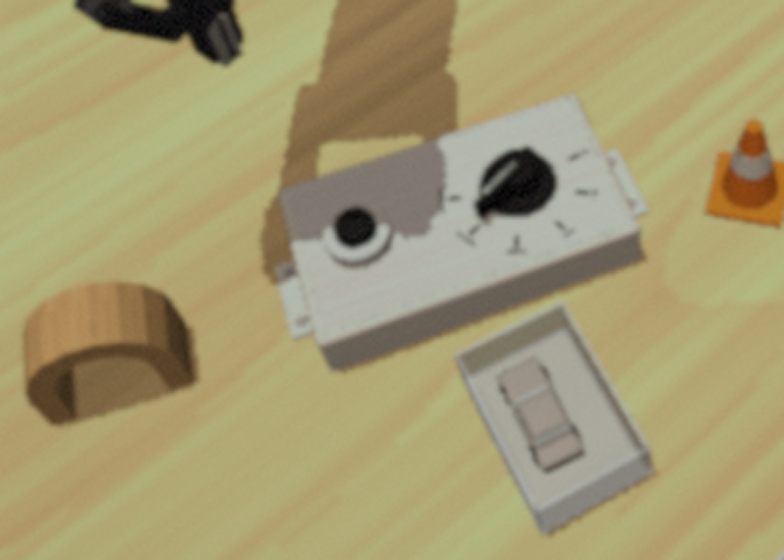

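The pointer is on mark 5 (nose at (485,210)), the button is up at (355,228), the other objects are undisturbed and the robot is clear.

```bash
python3 -c "
from h import *
print(env.close_job())"
```

```text
the job is handed in; nothing more can be done
None
```

I pushed the selector from mark 2 to mark 5 click by click, then pressed the button to its stop and let it come up; the last picture showed the tray, car, cone and arch undisturbed. I handed the job in at about 12 s; no verdict was returned.

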